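Lock the gauging block and draw its plug gauge half out

TASK

Swing the retaining bar of the gauging fixture fully closed, across the top of the aluminium block and into its catch, so that the block cannot come up with the gauge. Then take the steel plug gauge by its handle and draw it straight up, without letting it bind, until half of its 48 mm shank (24 mm) is out of the block's bore, and finish while still holding it there: do not let go, and do not pull it right out. Leave the other things on the worktop alone.

Things in the scene. Friction and masses are not known exactly. Their poses are not given: they have to be found in the camera images.
- fixture: Fixed grey base plate, 130 (x) x 156 (y) x 12 mm; origin at the centre of its underside. Dark rails (24 mm high) form a nest for the block with 2 mm of float on each side. The bar's pivot post stands at its own (-24, +50) mm, a dark C-shaped catch (34 x 10 mm in plan, top 86 mm above the worktop, slot open to the fixture's -x) at (-21, -46) mm.
- latch (a joint): Hinge of the flat steel bar (16 mm wide, 8 mm thick, top 78 mm above the worktop) that turns level about its post. 0 = closed: bar along the fixture's -y from the post, 2 mm over the block's top, stopped in the catch. Grows to 1.3 rad as the free end swings to the fixture's -x (clockwise from above). Stays where it is left; under 1 N moves it at the pin.
- latch_hinge (a point): On the bar's pivot axis, 70 mm above the worktop, at (-24, +50) mm in the fixture's frame.
- latch_pin (a point): On the upright dark round pin at the bar's free end, by which the bar is moved: 12 mm in diameter, standing 78 to 118 mm above the worktop; this point is on its axis 108 mm above the worktop, 108 mm from the pivot axis. Closed, the pin stands at (-24, -58) mm in the fixture's frame.
- block: Loose plain aluminium block, 76 (x) x 60 (y) x 56 mm, 0.65 kg, standing in the fixture's nest with its axes along the fixture's; origin at the centre of its underside, 12 mm above the worktop. It has one upright blind bore, 23.2 mm wide and 50 mm deep, from its top.
- bore (a point): Centre of the bore's mouth in the block's top face, at (+12, 0, +56) mm in the block's frame, 68 mm above the worktop; z points up out of the bore.
- plug: Loose steel plug gauge, about 0.18 kg, at the start upright in the bore, fully home. Origin on its axis at the collar's underside, z up. Below: shank 22 mm in diameter, 48 mm long, a narrow groove round it at half length. Above: collar 30 mm in diameter, 6 mm thick, then a round handle 18 mm in diameter up to 66 mm above the origin (134 mm above the worktop when home).
- sample_castle_01: Bystander, to be left alone: turned aluminium test piece, hollow stepped cylinder, 45 mm across, 62 mm tall; origin at the centre of its underside.
- sample_step_03: Bystander, to be left alone: turned aluminium test piece, solid stepped cylinder, 47 mm across, 50 mm tall; origin at the centre of its underside.
- sample_castle_02: Bystander, to be left alone: turned aluminium test piece, plain hollow cylinder, 44 mm across, 60 mm tall; origin at the centre of its underside.
- sample_puck_05: Bystander, to be left alone: turned aluminium disc, 48 mm across, 26 mm tall; origin at the centre of its underside.
- loupe: Bystander, to be left alone: black loupe, 41 mm across, 40 mm tall; origin at the centre of its underside.
- caliper: Bystander, to be left alone: steel caliper lying flat, 70 x 210 x 16 mm; origin at the centre of its underside.
- tweezers: Bystander, to be left alone: steel tweezers lying flat, 125 x 13 x 8 mm; origin at the centre of its underside.

How it is judged:
On the way, in this order (a step that is already met when the one before it is completed fails the run):
1. the retaining bar is closed into its catch (within 0.06 rad) while the plug is still home and the block seated (value of joint latch below 0.06 rad and z of plug in the frame of bore below 0.006 m and z of block in the frame of fixture below 0.017 m), for 0.2 s.
2. the plug is drawn 16 to 32 mm out of the bore, bar closed (value of joint latch below 0.06 rad and z of plug in the frame of bore between 0.016 and 0.032 m), for 0.2 s.
At the end, for the whole second after the job is handed in: Bar closed (within 0.06 rad); block seated (raised under 5 mm, tilted under 0.05 rad); plug 16 to 32 mm out of the bore, in line with it (0.07 rad, 4 mm), at rest, gripped by the fingers (over 2 N) and not bound (under 15 N between plug and block) (all of step 2 and z of block in the frame of fixture below 0.017 m and angle between the z axis of plug and the z axis of bore, either way round below 0.07 rad and horizontal distance between plug and bore below 0.004 m and angle between block's own z axis and vertical below 0.05 rad and contact force between the fingers and plug above 2 N and contact force between plug and block below 15 N and linear speed of plug below 0.01 m/s); the arm keeps its last pose, push and grip.
It fails at once if the plug is drawn while the bar is not closed (z of plug in the frame of bore above 0.01 m and value of joint latch above 0.15 rad).
It fails at once if the plug is pulled right out of the bore (z of plug in the frame of bore above 0.044 m).
It fails at once if the block comes up out of its nest (z of block in the frame of fixture above 0.022 m).
It fails at once if a bystander is pushed more than 30 mm (distance of any of sample_castle_01, sample_step_03, sample_castle_02, sample_puck_05, loupe, caliper, tweezers from where it was at the start of the episode above 0.03 m).
It also fails if it takes over 45 s, if anything falls off the work surface, if the arm or the gripper's body presses on something with over 40 N, if the wrist force passes 120 N, or if a joint passes its speed limit or range.

ROBOT

A 6-joint arm with a two-finger parallel gripper is mounted at the origin on a cart in front of the work surface, level with it; the furniture and walls round the work are solid. World frame = base frame: x ahead of the robot, y to its left, z up, the work surface at z = 0. Lengths are in m, angles in rad, forces in N, time in s.
With the tool pointing down it reaches from about 0.35 to 0.975 m from the base axis. Payload 4.9 kg.
Tool frame: the origin (TCP) lies midway between the tips of the shut fingers; the grasp point (between the pads) lies 19 mm behind it; z points along the fingers, y is the line along which they close (so a half turn about z gives the same grasp; the last joint's range is limited). The gripper opens to 85 mm and grips with 20 to 120 N. Pads are 22 mm wide; open, the fingers measure 114 mm over their backs; the gripper's body (76 mm by 85 mm) begins 54 mm behind the grasp point. The pads swing forward as they close: fully open they stand 13 mm farther back than shut.
Start: joints at [1.056, 0.053, 1.613, -0, 1.476, -0.119], TCP at [0.241, 0.577, 0.231] pointing down, gripper open.
Joint ranges: [-3.01, 3.01], [-1.01, 2.22], [0.06, 2.58], [-1.02, 4.17], [0.09, 2.62], [-3.14, 3.14]. Speed limits (rad/s): [2.57, 2.57, 3.14, 3.14, 3.14, 3.14].

INTERFACE

Orientations are given as a unit quaternion [w, x, y, z].
In Python, from plant import manip gives the robot as it stands.
- The arm moves only by the tool move_arm, never from a script. Its argument "increments" is one flat list of numbers, 5 for each row, row after row: the shift along the tool's x, y, z in mm, then the turn about the tool's z in rad, then the opening, from 0 (shut) to 1 (fully open). In form: [tx, ty, tz, spin, jaw, tx, ty, tz, spin, jaw, ...]. A call has 1 to 8 rows; each row shifts and turns the commanded pose from where the row before left it, along the tool's axes as they then stand; what a row does not reach is not made up. A row lasts 1/12 s, in which the tool goes at most 41.7 mm and 7.16 degrees, less where a joint would pass 70% of its speed; a pose out of reach is approached as far as the arm can. A call with a gripper value outside its range is refused whole. The fingers move at their own pace and stop on an object; the grip force is fixed at half the most. Time passes only in rows, so rows that do not move let the fingers close. It gives the time, the measured TCP pose, the force, the opening and the grip force at its end, in the units of the state.
- manip.state(): the state, without advancing time (a new reading comes with each control period).
- manip.grab_frame(name): name is "side" or "top"; returns a dict with "image" (400x640x3 uint8, blue, green, red), "fov_y" (degrees; the focal length in pixels is half the picture's height over the tangent of half this angle, whatever the lens; pixels are square), "cx", "cy" (the principal point, pixels), "k1" (the pictures are not rectified: a ray, as slopes to the right and down, at radius r is drawn at 1 + k1 r^2 times it, then the intrinsics apply), "eye" and "rotation" of the camera in the world. Camera axes: x right, y down, z forward; pixel columns grow to the right and rows downward; lengths in m; the calibration is good to about 2 mm. A picture is of the moment at which its call begins. There is no depth.
- manip.job_done(): hands the job in; it is judged then, once.
The state is a dict: "time": time; "joint_pos": joint angles; "joint_vel": joint speeds; "joint_efforts": joint torques, N m; "tool_pos": TCP position; "tool_rot": TCP orientation; "contact_force": force on the tool from outside, world axes, zero at the start; "ft_torque": the same for the moment, N m; "gripper_width": opening from 0.0 (shut) to 1.0 (fully open); "grasp_force": force on a finger pad.
Only numpy, scipy, OpenCV 4.12 (cv2) and the standard library are available. Lean on these libraries where they do the work, as an engineer would, in place of code of your own. Each camera call takes 0.05 s, during which the arm holds its last target. There are 200 camera calls.

## Working session

There is one attempt and no reset: what is moved stays moved. The work goes in short steps, Python scripts to look and compute and a tool call to move; the robot and the scene stay as the last step left them, time stands still between calls to the robot, and variables do not carry over. Pictures are saved under pics/ and viewed, at most 10 in all, crops included, and the job is handed in when it is done.

Besides the shell and the picture viewer there is one more tool, called after "Call:" as name(argument=value, ...) on one line, values as JSON. move_arm: Moves the arm, as the interface text tells. Its arguments: {"type":"object","properties":{"increments":{"type":"array"}},"required":["increments"]}

```bash
mkdir -p pics; cat > h.py <<'E'
import numpy as np, cv2
from plant import manip
def grab(n):
    f=manip.grab_frame(n); cv2.imwrite(f'pics/{n}_{manip.state()["time"]:.2f}.png',f['image']); return f
def K(f):
    fl=200/np.tan(np.radians(f['fov_y'])/2); return np.array([[fl,0,f['cx']],[0,fl,f['cy']],[0,0,1.]])
def D(f):  return np.array([f['k1'],0,0,0,0.])
def ray(f,p):
    u=cv2.undistortPoints(np.array([[p]],float),K(f),D(f))[0,0]
    return np.array(f['eye']),np.array(f['rotation'])@np.array([u[0],u[1],1])
def plane(f,p,z):
    e,d=ray(f,p); return e+d*(z-e[2])/d[2]
def tri(f,p,g,q):
    a,d=ray(f,p);b,e=ray(g,q); s=np.linalg.lstsq(np.c_[d,-e],b-a,rcond=None)[0]
    A=a+s[0]*d;B=b+s[1]*e; return (A+B)/2,np.linalg.norm(A-B)
def proj(f,P):
    R=np.array(f['rotation']);c=(np.atleast_2d(P)-f['eye'])@R
    return cv2.projectPoints(c,np.zeros(3),np.zeros(3),K(f),D(f))[0][:,0]
E
python3 - <<'E'
from h import *
import pickle
d={n:grab(n) for n in('side','top')}
pickle.dump(d,open('f0.pkl','wb'))
for n,f in d.items(): print(n,f['fov_y'],f['cx'],f['cy'],f['k1'],f['eye'],np.round(f['rotation'],3).tolist())
print(manip.state())
E
ls pics; cd pics; mv side_*.png s0.png; mv top_*.png t0.png
```

```text
side 57.8606805980095 320.1565277119761 197.16075495145498 -0.026489688041432875 [0.19846916 0.39885741 0.42468832] [0.132, -0.199, 0.805, -0.543]
top 50.74656820687038 317.08489393440533 202.850649405519 -0.06882016364293289 [ 0.38313112 -0.28555293  0.95760337] [0.067, -0.661, 0.743, -0.077]
{'time': 0.1, 'joint_pos': array([ 1.05600600e+00,  5.33035241e-02,  1.61412173e+00,  1.21334857e-05,
        1.47599326e+00, -1.19044317e-01]), 'joint_vel': array([ 0.00030664,  0.00088181, -0.00296584, -0.00065319,  0.0015506 ,
        0.00059488]), 'joint_efforts': array([ 4.90875027e-04, -3.94907498e+01, -3.71361279e+01, -1.38062755e-04,
        3.87272783e-03,  6.81622396e-06]), 'tool_pos': array([0.24068661, 0.57620528, 0.23019897]), 'tool_rot': array([-2.90242980e-04,  1.96584772e-01,  9.80486407e-01, -8.65585459e-04]), 'contact_force': array([-0.23911319,  0.04322982,  0.23064533]), 'ft_torque': array([ 0.00300697,  0.00190455, -0.02006891]), 'grasp_force': 0.0, 'gripper_width': 0.9985161849007975}
side_0.05.png
top_0.10.png
```

View pics/s0.png

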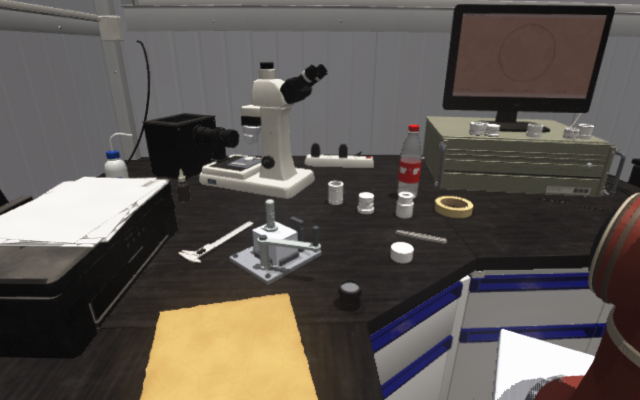

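View pics/t0.png

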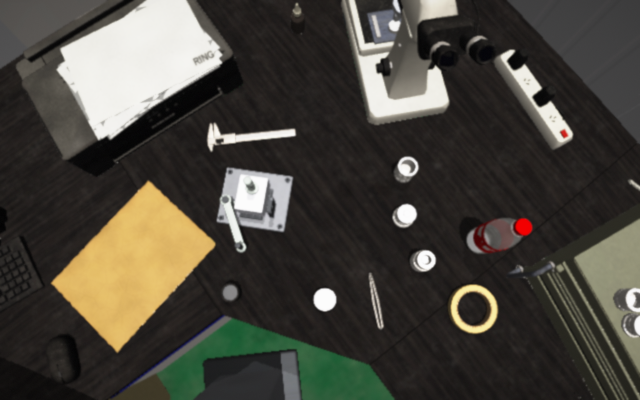

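The side view shows the fixture near (275,245), with the plug at (269,210) and the bar pin at (318,240). In the top view the fixture is near (256,200), the plug is at (251,186), the pivot at (226,200) and the pin at (240,247). I'll enlarge both, and treat the rotation as a quaternion.

```bash
sed -i '2a from scipy.spatial.transform import Rotation as Ro' h.py
sed -i "s/f=manip.grab_frame(n);/f=dict(manip.grab_frame(n)); f['rotation']=Ro.from_quat(np.roll(f['rotation'],-1)).as_matrix();/" h.py
python3 - <<'E'
from h import *
import pickle
d=pickle.load(open('f0.pkl','rb'))
for f in d.values():
    r=np.array(f['rotation']); f['rotation']=Ro.from_quat(np.roll(r,-1)).as_matrix() if r.ndim==1 else r
pickle.dump(d,open('f0.pkl','wb'))
a=d['top']['image'][160:260,206:306];b=d['side']['image'][190:290,226:326]
im=np.hstack([cv2.resize(x,(400,400),interpolation=cv2.INTER_CUBIC) for x in(a,b)])
cv2.imwrite('pics/c0.png',im)
E
```

```text
(no output)
```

View pics/c0.png

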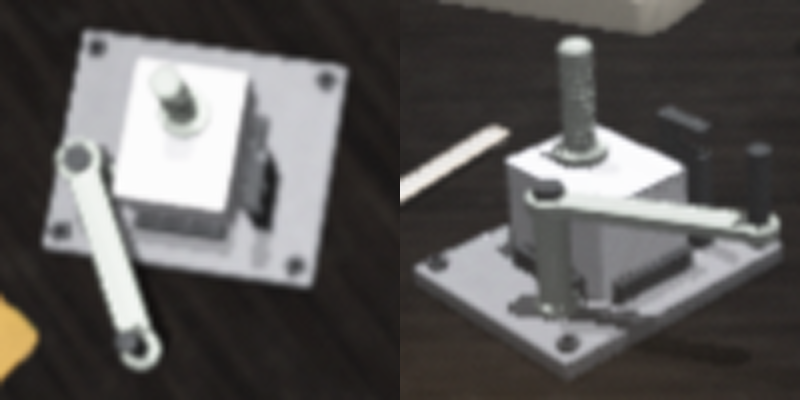

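The crop's left half (top view) shows plate corners at about (82,28), (349,67), (312,288) and (43,247). Its plug top is at (163,76), pivot screw at (78,157) and pin top at (127,339). The right half (side view) shows the plug top at (574,46), pin top at (760,148) and pivot screw at (548,187).

```bash
python3 - <<'E'
from h import *
import pickle
d=pickle.load(open('f0.pkl','rb'));t,s=d['top'],d['side']
T=lambda X,Y:(206+(X+.5)/4-.5,160+(Y+.5)/4-.5)
S=lambda X,Y:(226+(X-400+.5)/4-.5,190+(Y+.5)/4-.5)
for n,a,b in [('plugtop',(164,76),(574,45)),('pivot',(78,157),(548,187)),('pintop',(127,339),(760,148)),('cornerNear',(43,247),(567,370)),('cornerR',(312,288),(781,243)),('collar',(183,118),(581,153))]:
    print(n,*tri(t,T(*a),s,S(*b)))
# plate contour in the top view
C=np.array([plane(t,T(*p),.012)[:2] for p in [(82,28),(349,67),(312,288),(43,247)]])
c=C.mean(0); print(C,c,[np.linalg.norm(C[i]-C[i-1]) for i in range(4)])
ey=(C[0]-C[1]+C[3]-C[2]);ey/=np.linalg.norm(ey); ex=(C[0]-C[3]+C[1]-C[2]);ex/=np.linalg.norm(ex)
print('yaw',np.arctan2(ex[1],ex[0]),np.arctan2(-ey[0],ey[1]))
ps=np.mean([np.arctan2(ex[1],ex[0]),np.arctan2(-ey[0],ey[1])]);R=np.array([[np.cos(ps),-np.sin(ps)],[np.sin(ps),np.cos(ps)]])
for n,v in dict(hinge=(-24,50),pinclosed=(-24,-58),bore=(12,0)).items(): print(n,c+R@np.array(v)/1000)
h=c+R@np.array((-24,50))/1000
print('pin top at z.118',plane(t,T(127,339),.118),'side',plane(s,S(760,148),.118))
print('plug top z.134',plane(t,T(164,76),.134),plane(s,S(574,45),.134))
print('pivot .078',plane(t,T(78,157),.078),plane(s,S(548,187),.078))
for f,nm in((t,'t'),(s,'s')): print(nm,f['eye'])
E
```

```text
plugtop [ 0.61852636 -0.17150389  0.13187184] 0.002536322794539864
pivot [ 0.59544207 -0.11418576  0.08038181] 0.000242767689244396
pintop [ 0.48988109 -0.13919819  0.1163169 ] 0.0017624919251104257
cornerNear [ 0.56245152 -0.07611527  0.00625843] 0.0011084320573374864
cornerR [ 0.52185354 -0.22666259  0.01013336] 0.001783649177559629
collar [ 0.61385292 -0.17001045  0.06962259] 0.002217514617012143
[[ 0.68870084 -0.10876689]
 [ 0.64675579 -0.26153106]
 [ 0.52074529 -0.22711756]
 [ 0.56187195 -0.07710946]] [ 0.60451847 -0.16863124] [np.float64(0.13072015957776634), np.float64(0.15841805003547754), np.float64(0.13062516057001858), np.float64(0.15554366674355766)]
yaw -0.2556001565959096 -0.2677806384197519
hinge [ 0.59427126 -0.11412441]
pinclosed [ 0.56633017 -0.21844745]
bore [ 0.61610991 -0.17173581]
pin top at z.118 [ 0.49048412 -0.13912535  0.118     ] side [ 0.48734646 -0.13631853  0.118     ]
plug top z.134 [ 0.61908673 -0.17116557  0.134     ] [ 0.61387598 -0.16719198  0.134     ]
pivot .078 [ 0.59590754 -0.11378279  0.078     ] [ 0.59833222 -0.11773247  0.078     ]
t [ 0.38313112 -0.28555293  0.95760337]
s [0.19846916 0.39885741 0.42468832]
```

Call:
move_arm(increments=[-21,-23.5,0,0,1,-21,-23.5,0,0,1,-21,-23.5,0,0,1,-21,-23.5,0,0,1,-21,-23.5,0,0,1,-21,-23.5,0,0,1,-21,-23.5,0,0,1,-21,-23.5,0,0,1])

```text
time: 0.77
tool_pos: [0.3234, 0.3369, 0.2307]
tool_rot: [-0.0, 0.196, 0.981, -0.0]
contact_force: [0.8, 0.5, 0.6]
gripper_width: 1.001
grasp_force: 0.0
```

Call:
move_arm(increments=[-21,-23.5,0,0,1,-21,-23.5,0,0,1,-21,-23.5,0,0,1,-21,-23.5,0,0,1,-21,-23.5,0,0,1,-21,-23.5,0,0,1,-21,-23.5,0,0,1,-21,-23.5,0,0,1])

```text
time: 1.43
tool_pos: [0.4059, 0.0987, 0.231]
tool_rot: [-0.0, 0.197, 0.98, 0.0]
contact_force: [-0.1, -0.2, 0.2]
gripper_width: 1.001
grasp_force: 0.0
```

Call:
move_arm(increments=[-21,-23.5,0,0,0.4,-21,-23.5,0,0,0.4,-21,-23.5,0,0,0.4,-21,-23.5,0,0,0.4,-21,-23.5,0,0,0.4,-21,-23.5,0,0,0.4,-21,-23.5,0,0,0.4,-21,-23.5,0,0,0.4])

```text
time: 2.1
tool_pos: [0.4885, -0.1396, 0.2308]
tool_rot: [-0.0, 0.197, 0.98, 0.0]
contact_force: [0.7, 1.3, 0.2]
gripper_width: 0.397
grasp_force: 0.0
```

Call:
move_arm(increments=[0,0,0,0.12,0.4,0,0,0,0.12,0.4,0,0,0,0.12,0.4,0,0,0,0.12,0.4,0,0,0,0.12,0.4,0,0,0,0.12,0.4,0,0,0,0.12,0.4,0,0,0,0.12,0.4])

```text
time: 2.77
tool_pos: [0.4882, -0.1379, 0.2307]
tool_rot: [-0.001, 0.629, 0.777, -0.0]
contact_force: [-0.7, -0.4, 0.2]
gripper_width: 0.397
grasp_force: 0.0
```

Call:
move_arm(increments=[0,0,0,0.12,0.4,0,0,0,0.12,0.4,0,0,0,0.12,0.4,0,0,0,0.12,0.4,0,0,0,0.12,0.4,0,0,0,0.12,0.4,0,0,0,0.12,0.4,0,0,0,0.12,0.4])

```text
time: 3.43
tool_pos: [0.4882, -0.1379, 0.2307]
tool_rot: [-0.0, 0.917, 0.399, -0.0]
contact_force: [0.2, 0.1, -0.7]
gripper_width: 0.4
grasp_force: 0.0
```

Call:
move_arm(increments=[0,0,0,0.12,0.4,0,0,0,0.12,0.4,0,0,0,0.12,0.4,0,0,0,0.12,0.4,0,0,0,0.12,0.4,0,0,0,0,0.4])

```text
time: 3.93
tool_pos: [0.4882, -0.1379, 0.2307]
tool_rot: [-0.0, 0.994, 0.112, -0.0]
contact_force: [-0.3, -0.1, 0.6]
gripper_width: 0.401
grasp_force: 0.0
```

```bash
cat > w.py <<'E'
from h import *
import sys
s=manip.state();R=Ro.from_quat(np.roll(s['tool_rot'],-1)).as_matrix()
print(s['time'],s['tool_pos'].round(4),'tool y yaw',np.degrees(np.arctan2(R[1,1],R[0,1])).round(2),'tilt',R[:,2].round(4),'q6',s['joint_pos'][5].round(3),'F',s['contact_force'].round(1),'w',round(s['gripper_width'],3),'g',round(s['grasp_force'],1))
for a in sys.argv[1:]:
    P=np.array(eval(a)); print('to',P,'tool mm',(R.T@(P-s['tool_pos'])*1000).round(1))
E
python3 w.py "(.490,-.138,.092)"
```

```text
3.9333 [ 0.4882 -0.1379  0.2307] tool y yaw -77.17 tilt [-1.e-03  4.e-04 -1.e+00] q6 0.925 F [-0.3 -0.1  0.6] w 0.401 g 0.0
to [ 0.49  -0.138  0.092] tool mm [  1.8   0.6 138.7]
```

Call:
move_arm(increments=[2,0,20,0,0.4,0,0,20,0,0.4,0,0,20,0,0.4,0,0,20,0,0.4,0,0,20,0,0.4,0,0,20,0,0.4,0,0,18,0,0.4,0,0,0,0,0.4])

```text
time: 4.6
tool_pos: [0.4873, -0.1362, 0.0886]
tool_rot: [-0.002, 0.993, 0.114, -0.004]
contact_force: [0.5, 0.4, -1.0]
gripper_width: 0.397
grasp_force: 0.0
```

```bash
python3 - <<'E'
from h import *
a=grab('top')['image'][160:260,206:306];b=grab('side')['image'][190:290,226:326]
cv2.imwrite('pics/c1.png',np.hstack([cv2.resize(x,(400,400),interpolation=cv2.INTER_CUBIC) for x in(a,b)]))
E
python3 w.py
```

```text
4.7 [ 0.4899 -0.1373  0.0927] tool y yaw -76.96 tilt [-1.8e-03  8.0e-04 -1.0e+00] q6 0.924 F [ 0.3 -0.2  0.3] w 0.398 g 0.0
```

View pics/c1.png

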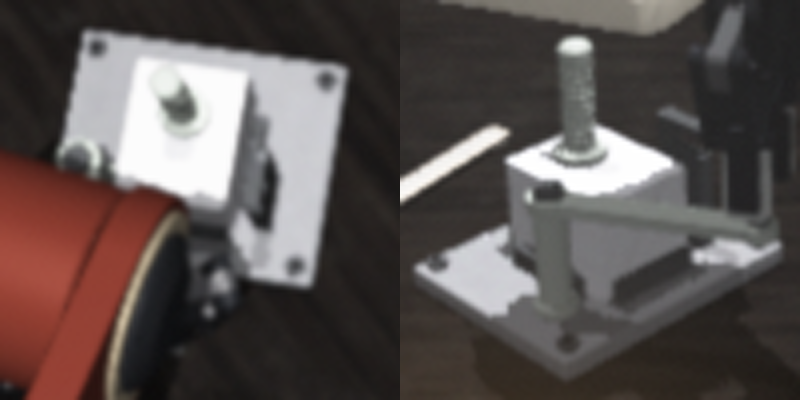

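In the side half, the fingers straddle the pin at about (745,190). The top half is covered by the wrist. Next I narrow the jaw and swing the bar along its arc.

Call:
move_arm(increments=[0,0,0,0,0.27,0,0,0,0,0.27,0.2,6.5,0,-0.06,0.27,0.2,6.5,0,-0.06,0.27,0.2,6.5,0,-0.06,0.27,0.2,6.5,0,-0.06,0.27,0.2,6.5,0,-0.06,0.27,0.2,6.5,0,-0.06,0.27])

```text
time: 5.37
tool_pos: [0.5068, -0.1737, 0.0949]
tool_rot: [0.001, 0.957, 0.29, 0.001]
contact_force: [0.4, 1.0, 0.8]
gripper_width: 0.267
grasp_force: 0.3
```

Call:
move_arm(increments=[0.2,6.5,0,-0.06,0.27,0.2,6.5,0,-0.06,0.27,0.2,6.5,0,-0.06,0.27,0.2,6.5,0,-0.06,0.27,0.2,6.5,0,-0.06,0.27,0.2,6.5,0,-0.06,0.27,0.2,6.5,0,-0.06,0.27,0,0,0,0,0.27])

```text
time: 6.03
tool_pos: [0.5396, -0.2058, 0.095]
tool_rot: [0.001, 0.876, 0.482, 0.001]
contact_force: [-0.8, 0.7, -0.2]
gripper_width: 0.267
grasp_force: 0.0
```

```bash
python3 w.py "(.5663,-.2184,.092)"
```

```text
6.0333 [ 0.5396 -0.2058  0.095 ] tool y yaw -32.3 tilt [ 0.0027 -0.0015 -1.    ] q6 0.071 F [-0.8  0.7 -0.2] w 0.267 g 0.0
to [ 0.5663 -0.2184  0.092 ] tool mm [ 3.6 29.3  3.1]
```

Call:
move_arm(increments=[0.5,6,0,-0.06,0.27,0.5,6,0,-0.06,0.27,0.5,6,0,-0.06,0.27,0.5,6,0,-0.06,0.27,0.3,5,0,-0.06,0.27,0,2,0,0,0.27,0,2,0,0,0.27,0,0,0,0,0.27])

```text
time: 6.7
tool_pos: [0.5694, -0.2165, 0.0939]
tool_rot: [0.0, 0.795, 0.607, 0.0]
contact_force: [-0.5, 1.3, 0.4]
gripper_width: 0.271
grasp_force: 0.0
```

```bash
python3 w.py "(.5663,-.2184,.092)"
```

```text
6.7 [ 0.5694 -0.2165  0.0939] tool y yaw -15.28 tilt [ 1.e-03 -5.e-04 -1.e+00] q6 -0.219 F [-0.5  1.3  0.4] w 0.271 g 0.0
to [ 0.5663 -0.2184  0.092 ] tool mm [-2.7 -2.5  1.9]
```

Slack left is about 3 mm, so I push on gently until the force rises.

Call:
move_arm(increments=[0,1.5,0,0,0.27,0,1,0,0,0.27,0,0,0,0,0.27])

```text
time: 6.95
tool_pos: [0.571, -0.2168, 0.0934]
tool_rot: [-0.001, 0.794, 0.607, -0.0]
contact_force: [-3.2, 1.2, 1.9]
gripper_width: 0.271
grasp_force: 1.5
```

Call:
move_arm(increments=[0,1,0,0,0.27,0,0.5,0,0,0.27,0,0,0,0,0.27])

```text
time: 7.2
tool_pos: [0.5712, -0.2169, 0.0932]
tool_rot: [-0.002, 0.794, 0.607, -0.002]
contact_force: [-8.0, 3.1, 5.6]
gripper_width: 0.272
grasp_force: 4.2
```

Call:
move_arm(increments=[0,1,0,0,0.27,0,0.5,0,0,0.27,0,0,0,0,0.27])

```text
time: 7.45
tool_pos: [0.5713, -0.217, 0.0931]
tool_rot: [-0.004, 0.794, 0.607, -0.003]
contact_force: [-13.0, 4.7, 9.0]
gripper_width: 0.27
grasp_force: 6.7
```

The position stays fixed while the force rises to about 13 N, so the bar is against its stop. I'll recentre, rise and look.

Call:
move_arm(increments=[0,-4,0,0,0.27,0,-3.5,0,0,0.4,0,0,-10,0,0.4,0,0,-25,0,0.4,0,0,-25,0,0.4,0,0,-25,0,0.7,0,0,-25,0,1,0,0,-25,0,1])

```text
time: 8.12
tool_pos: [0.5675, -0.2159, 0.2306]
tool_rot: [0.001, 0.794, 0.607, 0.001]
contact_force: [1.1, 0.3, -1.0]
gripper_width: 0.812
grasp_force: 0.0
```

Call:
move_arm(increments=[-20,-30,0,0,1,-20,-30,0,0,1,-20,-30,0,0,1,-20,-30,0,0,1,0,0,0,0,1,0,0,0,0,1])

```text
time: 8.62
tool_pos: [0.4297, -0.2624, 0.2293]
tool_rot: [0.001, 0.795, 0.606, 0.0]
contact_force: [0.5, 0.6, 0.4]
gripper_width: 0.998
grasp_force: 0.0
```

```bash
python3 - <<'E'
from h import *
import pickle
d={n:grab(n) for n in('top','side')};pickle.dump(d,open('f1.pkl','wb'))
a=d['top']['image'][160:260,206:306];b=d['side']['image'][190:290,226:326]
cv2.imwrite('pics/c2.png',np.hstack([cv2.resize(x,(400,400),interpolation=cv2.INTER_CUBIC) for x in(a,b)]))
E
python3 w.py "(.617,-.171,.2)"
```

```text
8.7167 [ 0.4311 -0.2618  0.2292] tool y yaw -15.19 tilt [ 1.8e-03 -9.0e-04 -1.0e+00] q6 -0.429 F [-0.7  0.3  0.2] w 1.0 g 0.0
to [ 0.617 -0.171  0.2  ] tool mm [136.4 155.6  29.5]
```

View pics/c2.png

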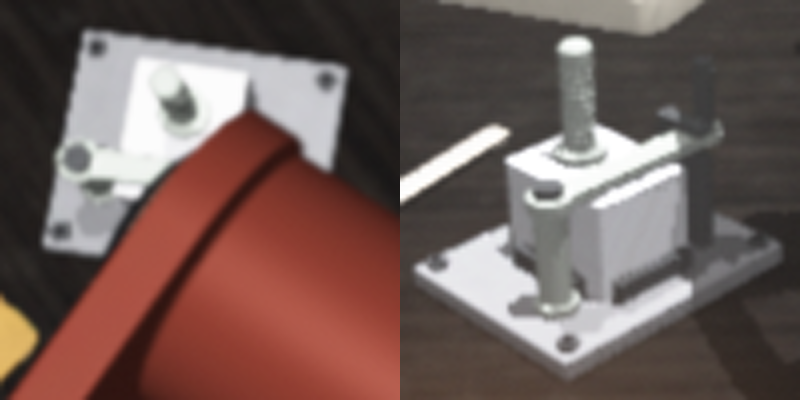

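The bar is closed in its catch in the side half, with the pin top at (704,62) and the bar running from (547,190) to (710,130). The plug and block have not moved. I'll check the angle numerically.

```bash
python3 - <<'E'
from h import *
import pickle
s=pickle.load(open('f1.pkl','rb'))['side']
S=lambda X,Y:(226+(X-400+.5)/4-.5,190+(Y+.5)/4-.5)
p=plane(s,S(704,62),.118);h=plane(s,S(548,187),.078);v=p-h
print(p,h,np.hypot(v[0],v[1]),'latch',np.arctan2(-.259,.966)-np.arctan2(v[0],-v[1]))
E
python3 w.py "(.6165,-.171,.2)" "(.6165,-.171,.094)"
```

```text
[ 0.56196449 -0.21172279  0.118     ] [ 0.59833222 -0.11773247  0.078     ] 0.10078091654582338 latch 0.10723413567410178
8.7167 [ 0.4311 -0.2618  0.2292] tool y yaw -15.19 tilt [ 1.8e-03 -9.0e-04 -1.0e+00] q6 -0.429 F [-0.7  0.3  0.2] w 1.0 g 0.0
to [ 0.6165 -0.171   0.2   ] tool mm [136.2 155.1  29.5]
to [ 0.6165 -0.171   0.094 ] tool mm [136.3 154.9 135.5]
```

That side-only angle (0.107 rad) depends heavily on the assumed heights, so I'll clear the wrist out of the top view and measure from both cameras.

Call:
move_arm(increments=[35,0,0,0,1,35,0,0,0,1,35,0,0,0,1,35,0,0,0,1,35,0,0,0,1,35,0,0,0,1,35,0,0,0,1,35,0,0,0,1])

```text
time: 9.38
tool_pos: [0.5048, 0.0114, 0.2288]
tool_rot: [0.0, 0.794, 0.608, 0.0]
contact_force: [0.4, -0.8, 0.3]
gripper_width: 0.997
grasp_force: 0.0
```

Call:
move_arm(increments=[35,0,0,0,1,35,0,0,0,1,35,0,0,0,1,35,0,0,0,1,0,0,0,0,1])

```text
time: 9.8
tool_pos: [0.5415, 0.15, 0.2284]
tool_rot: [-0.001, 0.792, 0.61, 0.001]
contact_force: [-0.3, -0.4, 0.2]
gripper_width: 1.003
grasp_force: 0.0
```

```bash
python3 - <<'E'
from h import *
import pickle
d={n:grab(n) for n in('top','side')};pickle.dump(d,open('f2.pkl','wb'))
a=d['top']['image'][165:235,210:290];b=d['side']['image'][195:265,250:330]
cv2.imwrite('pics/c3.png',np.hstack([cv2.resize(x,(400,350),interpolation=cv2.INTER_CUBIC) for x in(a,b)]))
E
python3 w.py
```

```text
9.9 [0.5408 0.1459 0.2281] tool y yaw -14.95 tilt [-5.e-04 -2.e-04 -1.e+00] q6 0.392 F [-0.6  0.2  0. ] w 1.001 g 0.0
```

View pics/c3.png

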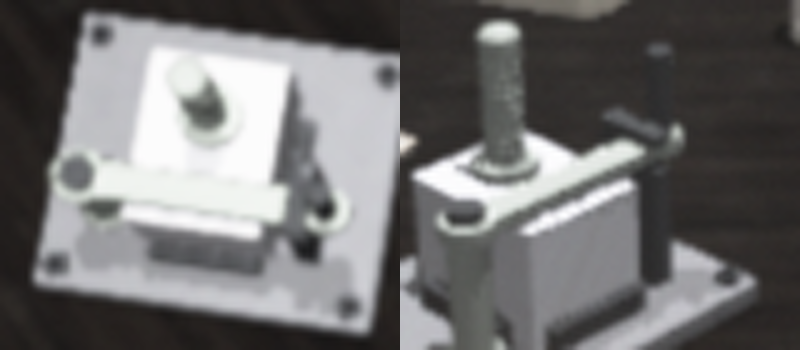

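The top half shows the bar axis running from (78,172) to (327,212), a slope of 0.16, against plate-edge slopes of 0.146 to 0.152. The bar is therefore closed to about 0.01 rad. The plug top is still at (187,75). I'll go to the plug.

```bash
python3 - <<'E'
from h import *
import pickle
d=pickle.load(open('f2.pkl','rb'));t,s=d['top'],d['side']
T=lambda X,Y:(210+(X+.5)/5-.5,165+(Y+.5)/5-.5)
S=lambda X,Y:(250+(X-400+.5)/5-.5,195+(Y+.5)/5-.5)
print('plugtop',*tri(t,T(187,75),s,S(500,32)))
h,p=[plane(t,T(*q),.078) for q in((78,172),(327,212))];v=p-h
print(h,p,np.linalg.norm(v),'latch',np.arctan2(-v[0],-v[1])-.262)
E
python3 w.py "(.6165,-.171,.228)"
```

```text
plugtop [ 0.61693962 -0.17180372  0.13163532] 0.0015095960846804228
[ 0.59561524 -0.1139233   0.078     ] [ 0.56577348 -0.21832108  0.078     ] 0.10857912353580554 latch 0.016422086200419683
9.9 [0.5408 0.1459 0.2281] tool y yaw -14.95 tilt [-5.e-04 -2.e-04 -1.e+00] q6 0.392 F [-0.6  0.2  0. ] w 1.001 g 0.0
to [ 0.6165 -0.171   0.228 ] tool mm [-2.867e+02  1.549e+02  2.000e-01]
```

Call:
move_arm(increments=[-28.7,15.5,0,0,1,-28.7,15.5,0,0,1,-28.7,15.5,0,0,1,-28.7,15.5,0,0,1,-28.7,15.5,0,0,1,-28.7,15.5,0,0,1,-28.7,15.5,0,0,1,-28.7,15.5,0,0,1])

```text
time: 10.57
tool_pos: [0.5999, -0.1129, 0.2285]
tool_rot: [0.0, 0.795, 0.607, 0.0]
contact_force: [0.6, 0.3, 0.3]
gripper_width: 1.0
grasp_force: 0.0
```

Call:
move_arm(increments=[-28.7,15.5,0,0,0.6,-28.7,15.5,0,0,0.6,0,0,0,0,0.6,0,0,0,0,0.6])

```text
time: 10.9
tool_pos: [0.6145, -0.1761, 0.228]
tool_rot: [-0.0, 0.795, 0.606, -0.0]
contact_force: [0.3, 0.6, 0.9]
gripper_width: 0.598
grasp_force: 0.0
```

```bash
python3 w.py "(.6168,-.1715,.094)"
```

```text
10.9 [ 0.6145 -0.1761  0.228 ] tool y yaw -15.39 tilt [-5.e-04  3.e-04 -1.e+00] q6 -0.127 F [0.3 0.6 0.9] w 0.598 g 0.0
to [ 0.6168 -0.1715  0.094 ] tool mm [  5.   1. 134.]
```

Call:
move_arm(increments=[0,0,20,0,0.6,0,0,20,0,0.6,0,0,20,0,0.6,0,0,20,0,0.6,0,0,0,0,0.6,0,0,0,0,0.6])

```text
time: 11.4
tool_pos: [0.6137, -0.1727, 0.1471]
tool_rot: [-0.001, 0.794, 0.608, -0.001]
contact_force: [0.2, -0.2, -0.5]
gripper_width: 0.601
grasp_force: 0.0
```

```bash
python3 w.py "(.6168,-.1715,.094)"
```

```text
11.4 [ 0.6137 -0.1727  0.1471] tool y yaw -15.13 tilt [-0.0029  0.0013 -1.    ] q6 -0.127 F [ 0.2 -0.2 -0.5] w 0.601 g 0.0
to [ 0.6168 -0.1715  0.094 ] tool mm [ 1.9  2.8 53.1]
```

Call:
move_arm(increments=[1.5,2.2,13,0,0.6,0,0,14,0,0.6,0,0,14,0,0.6,0,0,12,0,0.4,0,0,0,0,0.3,0,0,0,0,0.3,0,0,0,0,0.3])

```text
time: 11.98
tool_pos: [0.6175, -0.1731, 0.0954]
tool_rot: [0.0, 0.794, 0.607, 0.0]
contact_force: [-0.0, 1.3, 0.5]
gripper_width: 0.296
grasp_force: 0.0
```

```bash
python3 w.py "(.6168,-.1715,.094)"
```

```text
11.9833 [ 0.6175 -0.1731  0.0954] tool y yaw -15.19 tilt [ 2.e-04 -1.e-04 -1.e+00] q6 -0.124 F [-0.   1.3  0.5] w 0.296 g 0.0
to [ 0.6168 -0.1715  0.094 ] tool mm [ 1.4 -1.1  1.4]
```

Call:
move_arm(increments=[1,-1,1,0,0.26,0,0,0,0,0.24,0,0,0,0,0.22,0,0,0,0,0.15,0,0,0,0,0,0,0,0,0,0,0,0,0,0,0,0,0,0,0,0])

```text
time: 12.65
tool_pos: [0.6162, -0.1717, 0.0951]
tool_rot: [-0.0, 0.794, 0.608, -0.0]
contact_force: [-4.7, 1.1, 4.5]
gripper_width: 0.194
grasp_force: 58.2
```

```bash
python3 w.py; python3 -c "
from h import *
print(manip.state()['ft_torque'])"
```

```text
12.65 [ 0.6162 -0.1717  0.0951] tool y yaw -15.17 tilt [-1.3e-03  2.0e-04 -1.0e+00] q6 -0.123 F [-4.7  1.1  4.5] w 0.194 g 58.2
[0.21401872 0.95132448 0.02674084]
```

Gripped. There is a light side load of about 5 N towards -y of the tool, so I'll relieve it and start drawing slowly.

Call:
move_arm(increments=[0,-0.7,-1,0,0,0,-0.5,-1,0,0,0,0,-1,0,0,0,0,-1,0,0,0,0,-1,0,0,0,0,0,0,0])

```text
time: 13.15
tool_pos: [0.6157, -0.1715, 0.0995]
tool_rot: [0.0, 0.794, 0.607, 0.0]
contact_force: [0.1, 0.3, -1.5]
gripper_width: 0.196
grasp_force: 58.4
```

```bash
python3 w.py
```

```text
13.15 [ 0.6157 -0.1715  0.0995] tool y yaw -15.18 tilt [ 6.e-04 -2.e-04 -1.e+00] q6 -0.123 F [ 0.1  0.3 -1.5] w 0.196 g 58.4
```

Call:
move_arm(increments=[0,0,-2,0,0,0,0,-2,0,0,0,0,-2,0,0,0,0,-2,0,0,0,0,-2,0,0,0,0,0,0,0])

```text
time: 13.65
tool_pos: [0.6158, -0.1716, 0.1101]
tool_rot: [0.001, 0.794, 0.607, 0.0]
contact_force: [-0.8, 0.2, -1.8]
gripper_width: 0.195
grasp_force: 58.4
```

Call:
move_arm(increments=[0,0,-2,0,0,0,0,-2,0,0,0,0,-2,0,0,0,0,-2,0,0,0,0,-1.5,0,0,0,0,0,0,0,0,0,0,0,0])

```text
time: 14.23
tool_pos: [0.6155, -0.1715, 0.119]
tool_rot: [0.0, 0.794, 0.607, 0.0]
contact_force: [0.7, 0.3, -2.2]
gripper_width: 0.193
grasp_force: 58.4
```

```bash
python3 - <<'E'
from h import *
d={n:grab(n) for n in('top','side')}
a=d['top']['image'][160:260,206:306];b=d['side']['image'][190:290,226:326]
cv2.imwrite('pics/c4.png',np.hstack([cv2.resize(x,(400,400),interpolation=cv2.INTER_CUBIC) for x in(a,b)]))
E
python3 w.py
```

```text
14.3333 [ 0.6153 -0.1714  0.1187] tool y yaw -15.18 tilt [-2.e-04  1.e-04 -1.e+00] q6 -0.123 F [ 0.4 -0.1 -2.3] w 0.194 g 58.4
```

View pics/c4.png

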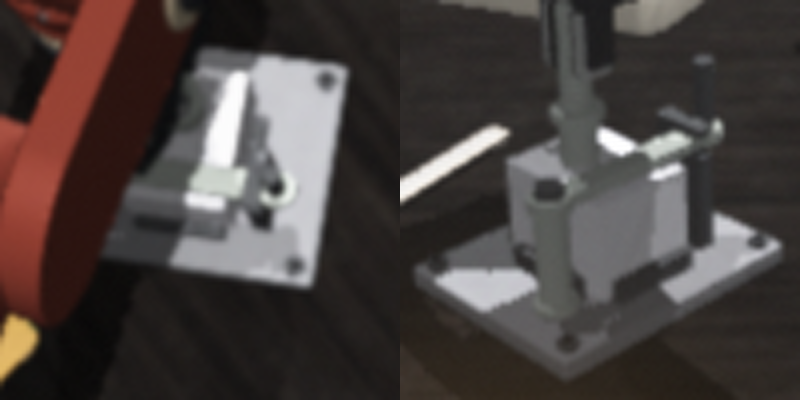

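The side half shows the collar at about (578,108), up from (581,153), which is roughly 24–27 mm of lift. The bar is still in its catch and the block is seated. The measured force is only the plug's weight, about 2 N, so I hand it in.

```bash
python3 -c "
from plant import manip
print(manip.job_done())"
```

```text
the job is handed in; nothing more can be done
None
```

The bar is closed in its catch to about 0.02 rad, and the plug is held about 24 mm out of the bore with only about 2 N on the tool (its weight). The job was handed in at about 14 s; the hand-in call returned no verdict.

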